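# Third hand at the sample nest

## Task

Fetch the aluminium step block, slide it low end first into the close-fitting channel of the sample nest, under the clamp strap, and push it home against the fence behind it, pressing in the spring ejector pin that would throw it out again. Keep holding it there with a steady push of about 15 newtons so that a colleague can tighten the thumbscrew onto it: finish while still holding, do not let go. Leave the bush and the bearing where they stand.

Things in the scene. Friction and masses are not known exactly. Their poses are not given: they have to be found in the camera images.
- step_block_center (a point): Loose milled aluminium block with three stair steps, 24 mm wide (x), 60 long (y), 24 high, 0.08 to 0.17 kg. This point is the middle of its outline, 12 mm above its underside; z is up. Low step 8 mm high from y = -30 to -12 mm, middle step 16 mm high to y = +8, tall step 24 mm high to y = +30. Grip it across its 24 mm width at the tall step (y = +19), which stays outside the channel.
- nest: Fixed metal nest; plate 145 x 90 x 12 mm, x = -77 to 68 mm, origin at the bench surface, z up. On the plate (z = 12 mm) a channel 26.5 mm wide runs along +x at y = 0 between two rails 13 mm high: flared mouth from x = 1 to 11 mm, then straight to the fence face at x = 35. The bare plate before it (x below 0) is for laying the part down. Only the low and middle steps go between the rails.
- home (a point): Where the step block's middle point lies when the block is home: flat on the channel floor, low end on the fence (nest x = 5, y = 0, z = 24 mm). The axes are the nest's: +x is the pushing direction, in which the block's own -y then points.
- thumbscrew (a point): Top of the knurled thumbscrew (knob 18 mm across) on the clamp strap, 34 mm above the channel floor, at nest x = 28 mm. The strap bridges the rails from x = 21 to 35 mm, its underside 13 mm and the screw's pad 10.8 mm above the floor, so only the 8 mm low step passes under. The screw is fixed here and left to the colleague.
- fence: Fixed steel fence across the channel's end, 50 mm wide, 13.5 mm high; origin at the middle of the lower edge of the face on which the block is pressed, x axis the pushing direction. It is rigid.
- ejector (a joint): Spring ejector pin, brass, 6 mm thick, 4 mm above the channel floor, standing 10 mm out of the fence face toward the mouth. Value: how far it is pushed in (m), 0 when free, 0.010 when level with the fence face (block home). It pushes back with 2 N at first and 0.4 N more per mm: 6 N at home; sliding friction on the floor takes a few newtons more.
- bush: Bystander: turned steel bush with a flange, 34 mm across and 30 mm high, standing on the bench; origin under its centre. Leave alone.
- bearing: Bystander: ball bearing lying flat on the bench, 34 mm across and 11 mm high; origin under its centre. Leave alone.
Mind the look-alikes: they are no part of the job. What is shaped like the part that bears step_block_center but yellow is not meant.

How it is judged:
On the way:
1. the step block's low end has entered the channel, straight and on the floor (x of step_block_center in the frame of nest between -0.016 and 0.008 m and y of step_block_center in the frame of nest between -0.004 and 0.004 m and z of step_block_center in the frame of nest below 0.029 m and angle between the y axis of step_block_center and the x axis of nest, either way round below 0.15 rad).
At the end, for the whole second after the job is handed in: The step block lies flat and straight in the channel, within 2 mm of home and in contact with the fence, the ejector pin pushed in at least 8.5 mm, the contact force on the fence alone (besides the ejector) between 0.5 and 18 N, the block still and still held by the fingers (value of joint ejector above 0.0085 m and x of step_block_center in the frame of nest between 0.003 and 0.008 m and y of step_block_center in the frame of nest between -0.003 and 0.003 m and z of step_block_center in the frame of nest below 0.027 m and angle between the y axis of step_block_center and the x axis of nest, either way round below 0.1 rad and angle between step_block_center's own z axis and vertical below 0.08 rad and contact force between step_block and fence between 0.5 and 18 N and contact force between the fingers and step_block above 2 N and linear speed of step_block below 0.01 m/s); the arm keeps its last pose, push and grip.
It fails at once if the bush or the bearing is shifted more than 15 mm (distance of any of bush, bearing from where it was at the start of the episode above 0.015 m).
It also fails if it takes over 54 s, if anything falls off the work surface, if the arm or the gripper's body presses on something with over 40 N, if the wrist force passes 120 N, or if a joint passes its speed limit or range.

## Robot

A 7-joint arm with a two-finger parallel gripper is mounted at the origin on a cart in front of the work surface, level with it; the furniture and walls round the work are solid. World frame = base frame: x ahead of the robot, y to its left, z up, the work surface at z = 0. Lengths are in m, angles in rad, forces in N, time in s.
With the tool pointing down it reaches from about 0.425 to 1.025 m from the base axis. Payload 3.6 kg.
Tool frame: the origin (TCP) lies midway between the tips of the shut fingers; the grasp point (between the pads) lies 19 mm behind it; z points along the fingers, y is the line along which they close (so a half turn about z gives the same grasp; the last joint's range is limited). The gripper opens to 85 mm and grips with 20 to 120 N. Pads are 22 mm wide; open, the fingers measure 114 mm over their backs; the gripper's body (76 mm by 85 mm) begins 54 mm behind the grasp point. The pads swing forward as they close: fully open they stand 13 mm farther back than shut.
Start: joints at [1.069, 0.591, 0.048, 1.609, -0.033, 0.943, -0.034], TCP at [0.288, -0.665, 0.231] pointing down, gripper open.
Joint ranges: [-2.69, 2.69], [-0.47, 2.24], [-1.27, 1.36], [0.19, 2.51], [-1.53, 4.68], [0.08, 2.07], [-3.09, 3.09]. Speed limits (rad/s): [2.57, 2.57, 3.14, 3.14, 3.14, 3.14, 3.14].

## Interface

Orientations are given as a unit quaternion [w, x, y, z].
In Python, from station import robot gives the robot as it stands.
- The arm moves only by the shell command python3 -m inch 'ROWS' [FORCE]. ROWS is a JSON object of lists of equal length, an entry for each row: "dr": the turn, a rotation vector about the tool's x, y, z in rad, a list of three; "dp": the shift along the tool's x, y, z in mm, a list of three; "jaw": the closure, from -1 (fully open) to 1 (shut). A call has exactly 10 rows; each row is the pose to reach, as a shift and turn from the pose commanded when the call began, along the tool's axes at that moment; what a row does not reach only later rows make up. A row lasts 1/8 s, in which the tool goes at most 62.5 mm and 10.7 degrees, less where a joint would pass 70% of its speed; a pose out of reach is approached as far as the arm can. A call with a gripper value outside its range is refused whole. The fingers move at their own pace and stop on an object; FORCE is the grip in N (left out, the last holds). Time passes only in rows, so rows that repeat a pose let the fingers close, or fill a call up. It gives the time, the measured TCP pose, the force, the opening and the grip force at its end, in the units of the state.
- robot.get_obs(): the state, without advancing time (a new reading comes with each control period).
- robot.read_camera(name): name is "scene" or "top"; returns a dict with "frame" (384x512x3 uint8, red, green, blue), "fx", "fy", "cx", "cy" (pixels), "k1" (the pictures are not rectified: a ray, as slopes to the right and down, at radius r is drawn at 1 + k1 r^2 times it, then the intrinsics apply), "position" and "attitude" of the camera in the world. Camera axes: x right, y up, looking along -z (the intrinsics and any distortion apply to the point x, -y, -z); pixel columns grow to the right and rows downward; lengths in m; the calibration is good to about 2 mm. A picture is of the moment at which its call begins. There is no depth.
- robot.sign_off(): hands the job in; it is judged then, once.
The state is a dict: "time": time; "joint_positions": joint angles; "qd": joint speeds; "effort": joint torques, N m; "tcp_pos": TCP position; "ee_rot": TCP orientation; "wrist_force": force on the tool from outside, world axes, zero at the start; "torque": the same for the moment, N m; "width": opening from 0.0 (shut) to 1.0 (fully open); "gripper_force": force on a finger pad.
Only numpy, scipy, OpenCV 4.12 (cv2) and the standard library are available. Lean on these libraries where they do the work, as an engineer would, in place of code of your own. Each camera call takes 0.05 s, during which the arm holds its last target. There are 200 camera calls.

## Working session

There is one attempt and no reset: what is moved stays moved. The work goes in short steps, Python scripts to look and compute and a shell command to move; the robot and the scene stay as the last step left them, time stands still between calls to the robot, and variables do not carry over. Pictures are saved under pics/ and viewed, at most 10 in all, crops included, and the job is handed in when it is done.

```bash
mkdir -p pics; ls; python3 - <<'E'
from station import robot
import cv2
o=robot.get_obs(); print({k:o[k] for k in('time','tcp_pos','ee_rot','width','wrist_force')})
for n in('scene','top'):
    c=robot.read_camera(n); cv2.imwrite(f'pics/{n}0.png',c['frame'][:,:,::-1]); print(n,{k:v for k,v in c.items() if k!='frame'})
a=cv2.imread('pics/scene0.png');b=cv2.imread('pics/top0.png')
E
```

```text
pics
{'time': 0.0, 'tcp_pos': array([ 0.28786741, -0.66447578,  0.2301204 ]), 'ee_rot': array([-1.11949809e-03,  9.79175396e-01,  2.03012837e-01, -2.80107219e-04]), 'width': 0.9998854386815678, 'wrist_force': array([0.06413348, 0.05816637, 0.27946904])}
scene {'fx': 445.6305350118431, 'fy': 445.6305350118431, 'cx': 258.8170174000713, 'cy': 194.22571299092206, 'k1': 0.019525854484563884, 'position': array([ 0.07169417, -0.52409484,  0.76104878]), 'attitude': array([ 0.86398046,  0.33866579, -0.12855845, -0.34973701])}
top {'fx': 355.1068905725001, 'fy': 355.1068905725001, 'cx': 251.37203437512017, 'cy': 191.9518606357234, 'k1': -0.055209001496420676, 'position': array([ 0.35502059, -0.07503503,  0.8928194 ]), 'attitude': array([-0.70152167, -0.0677573 ,  0.05837716,  0.70701372])}
```

View pics/scene0.png

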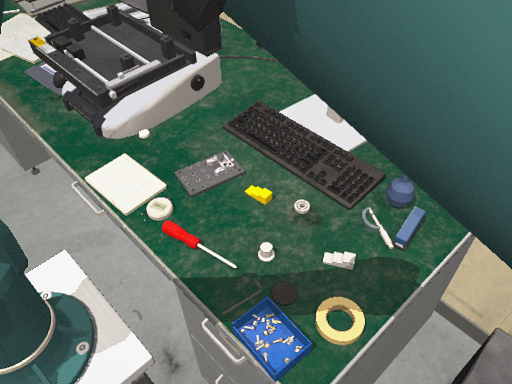

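View pics/top0.png

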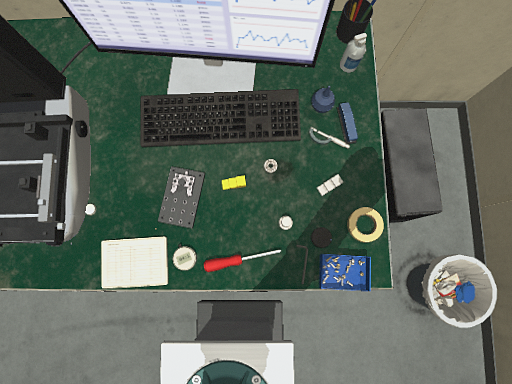

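Candidates: grey block at scene (338,260) / top (329,184), and the yellow look-alike at scene (259,194) / top (233,183). The bush is at scene (266,251) and the bearing at (302,206). I choose the grey block. The nest is at scene (210,172) / top (182,197). Next comes a close crop.

```bash
cat > h.py <<'E'
import numpy as np, cv2
from station import robot
from scipy.spatial.transform import Rotation as R
def rot(q): return R.from_quat(np.r_[q[1:],q[0]]).as_matrix()
def K(c): return np.array([[c['fx'],0,c['cx']],[0,c['fy'],c['cy']],[0,0,1.]]), np.array([c['k1'],0,0,0,0.])
def ray(c,uv):
    k,d=K(c); p=cv2.undistortPoints(np.float64(uv).reshape(-1,1,2),k,d).reshape(-1,2)
    return np.c_[p[:,0],-p[:,1],-np.ones(len(p))]@rot(c['attitude']).T
def onz(c,uv,z):
    r=ray(c,uv); o=c['position']; return o+r*((z-o[2])/r[:,2])[:,None]
def tri(c1,u1,c2,u2):
    out=[]
    for a,b in zip(ray(c1,u1),ray(c2,u2)):
        s=np.linalg.lstsq(np.c_[a,-b],c2['position']-c1['position'],rcond=None)[0]
        p,q=c1['position']+a*s[0],c2['position']+b*s[1]; out.append(np.r_[(p+q)/2,np.linalg.norm(p-q)])
    return np.array(out)
def proj(c,P):
    k,d=K(c); q=(np.atleast_2d(P)-c['position'])@rot(c['attitude'])*[1,-1,-1]
    return cv2.projectPoints(q,np.zeros(3),np.zeros(3),k,d)[0].reshape(-1,2)
def crop(f,x,y,w,h,s): return cv2.resize(f[y:y+h,x:x+w,::-1],None,fx=s,fy=s,interpolation=cv2.INTER_CUBIC)
E
python3 - <<'E'
from h import *
import pickle
s=robot.read_camera('scene');t=robot.read_camera('top'); pickle.dump((s,t),open('v0.pkl','wb'))
a=np.hstack([crop(s['frame'],170,145,80,55,5),crop(s['frame'],310,235,60,55,5)[:,:300]])
b=np.hstack([crop(t['frame'],142,160,80,72,4)[:, :320],crop(t['frame'],300,160,57,72,4)])
b=cv2.copyMakeBorder(b,0,0,0,a.shape[1]-b.shape[1],cv2.BORDER_CONSTANT)
cv2.imwrite('pics/crop1.png',np.vstack([a,b]))
E
```

```text
(no output)
```

View pics/crop1.png

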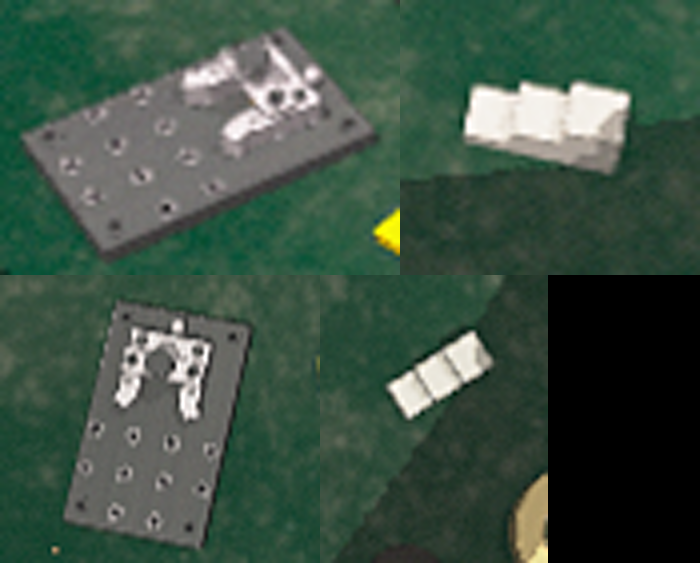

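The block's low end is on the left in both views and its tall end on the right, at top about (417,181). The nest's channel opens towards the robot and its strap end points at the keyboard. I'll measure both.

```bash
python3 - <<'E'
from h import *
import pickle
s,t=pickle.load(open('v0.pkl','rb'))
# mouth-left, mouth-right, end-right, end-left
S=np.array([[22,135],[105,245],[378,133],[280,27]])/5+[169.6,144.6]
T=np.array([[65,520],[200,547],[252,325],[117,300]])/4+[141.6,160-275/4-.4]
P=tri(s,S,t,T);print('nest\n',P.round(4),[np.linalg.norm(P[i,:3]-P[i-1,:3]).round(4) for i in range(4)])
for nm,c,uv in(('s',s,S),('t',t,T)):
    q=onz(c,uv,.012)[:,:2]; d=q[2:].mean(0)*0+(q[2]+q[3]-q[0]-q[1])/2; d2=(q[0]+q[3]-q[1]-q[2])/2
    yaw=np.arctan2(d[1],d[0]);x=d/np.linalg.norm(d)
    print(nm,'ctr',q.mean(0).round(4),'len',np.linalg.norm(d).round(4),np.linalg.norm(d2).round(4),'yaw',yaw.round(4),np.arctan2(d2[1],d2[0])-np.pi/2,'origin',(q.mean(0)+x*.0045).round(4))
def blob(c,x,y,w,h):
    hsv=cv2.cvtColor(c['frame'],cv2.COLOR_RGB2HSV); m=((hsv[...,1]<60)&(hsv[...,2]>110)).astype(np.uint8)
    k=np.zeros_like(m);k[y:y+h,x:x+w]=m[y:y+h,x:x+w]
    cs,_=cv2.findContours(k,0,1); return max(cs,key=cv2.contourArea)
for nm,c,b in(('s',s,(315,240,50,40)),('t',t,(310,168,40,35))):
    k=blob(c,*b); print(nm,cv2.contourArea(k),cv2.minAreaRect(k),cv2.boxPoints(cv2.minAreaRect(k)).round(1).tolist())
# block tops: hand points tall top face corners (scene: TL,TR,BR,BL ; top)
bs=lambda a:np.array(a)/5+[310-80-.4,234.6]
bt=lambda a:np.array(a)/4+[300-80-.4,160-275/4-.4]
# tall face: scene far-end right top corner, far inner, near inner, near outer
TS=bs([[629,95],[572,84],[568,135],[617,150]]);TT=bt([[476,331],[446,348],[464,385],[493,363]])
print('blk\n',tri(s,TS,t,TT).round(4)); print(onz(s,TS,.024).round(4),onz(t,TT,.024).round(4))
E
```

```text
nest
 [[4.417e-01 1.698e-01 1.690e-02 1.100e-03]
 [4.248e-01 8.420e-02 1.870e-02 1.000e-04]
 [5.664e-01 5.540e-02 1.220e-02 6.000e-04]
 [5.821e-01 1.430e-01 1.460e-02 3.200e-03]] [np.float64(0.1429), np.float64(0.0872), np.float64(0.1447), np.float64(0.089)]
s ctr [0.5051 0.1166] len 0.1421 0.0891 yaw -0.2221 -0.1804308620546209 origin [0.5095 0.1156]
t ctr [0.5047 0.1136] len 0.1444 0.0882 yaw -0.2029 -0.19863634150746146 origin [0.5091 0.1127]
s 414.0 ((338.923095703125, 257.8846130371094), (31.57469367980957, 16.66986846923828), 11.309932708740234) [[321.79998779296875, 263.0], [325.1000061035156, 246.60000610351562], [356.0, 252.8000030517578], [352.79998779296875, 269.20001220703125]]
t 235.5 ((329.6011047363281, 184.56179809570312), (10.493979454040527, 25.863948822021484), 57.9946174621582) [[315.8999938964844, 187.0], [337.79998779296875, 173.3000030517578], [343.29998779296875, 182.1999969482422], [321.3999938964844, 195.89999389648438]]
blk
 [[ 0.5548 -0.2815  0.0284  0.0022]
 [ 0.5441 -0.2622  0.0272  0.0029]
 [ 0.523  -0.2744  0.0249  0.0021]
 [ 0.5353 -0.2924  0.0221  0.0029]]
[[ 0.5567 -0.2795  0.024 ]
 [ 0.5447 -0.2604  0.024 ]
 [ 0.5246 -0.2746  0.024 ]
 [ 0.5327 -0.2923  0.024 ]] [[ 0.5568 -0.2832  0.024 ]
 [ 0.546  -0.2638  0.024 ]
 [ 0.5223 -0.274   0.024 ]
 [ 0.5362 -0.2928  0.024 ]]
```

```bash
cat >> h.py <<'E'
def go(x,y,z,yaw):
    "dp (mm), dr from measured pose to tool-down pose with tool x at yaw"
    o=robot.get_obs(); A=rot(o['ee_rot']); B=(R.from_euler('z',yaw)*R.from_euler('x',np.pi)).as_matrix()
    print('t',o['time'],'dp',(A.T@(np.array([x,y,z])-o['tcp_pos'])*1000).round(1),'dr',R.from_matrix(A.T@B).as_rotvec().round(3))
E
python3 - <<'E'
from h import *
import pickle
s,t=pickle.load(open('v0.pkl','rb'))
bs=lambda a:np.array(a)/5+[310-80-.4,234.6]
bt=lambda a:np.array(a)/4+[300-80-.4,160-275/4-.4]
lt=onz(t,bt([[388,385],[410,418]]),.008)[:,:2].mean(0); tt=onz(t,bt([[476,331],[493,363]]),.024)[:,:2].mean(0)
ls=onz(s,bs([[471,88],[466,134]]),.008)[:,:2].mean(0); ts=onz(s,bs([[629,95],[617,150]]),.024)[:,:2].mean(0)
for l,h in((lt,tt),(ls,ts)):
    d=h-l;n=np.linalg.norm(d);print('len',n,'yaw +y',np.arctan2(d[1],d[0]),'mid',(l+h)/2,'grip',(l+h)/2+.019*d/n)
go(.541,-.279,.12,2.14)
E
```

```text
len 0.06083897300901905 yaw +y -1.0304011941916869 mid [ 0.53080583 -0.26195524] grip [ 0.54058085 -0.27824785]
len 0.06002429101592517 yaw +y -1.0489802966406283 mid [ 0.52975827 -0.25989593] grip [ 0.53922893 -0.27636732]
t 0.2 dp [ 385.5 -253.2  110.9] dr [-1.000e-03 -1.000e-03 -1.731e+00]
```

```bash
python3 -m inch '{"dp":[[40,-27,14],[80,-54,27],[120,-80,41],[160,-106,55],[200,-132,68],[240,-159,82],[280,-185,95],[320,-212,109],[360,-238,122],[385,-255,131]],"dr":[[0,0,-0.17],[0,0,-0.34],[0,0,-0.51],[0,0,-0.68],[0,0,-0.85],[0,0,-1.02],[0,0,-1.19],[0,0,-1.36],[0,0,-1.53],[0,0,-1.69]],"jaw":[-1,-1,-1,-1,-1,-1,-1,-1,-1,-1]}'; python3 - <<'E'
from h import *
go(.540,-.2775,.045,2.10)
s=robot.read_camera('scene');t=robot.read_camera('top')
cv2.imwrite('pics/a1.png',np.hstack([crop(s['frame'],285,190,80,100,5),crop(t['frame'],290,130,80,100,5)]))
E
```

```text
time: 1.45
tcp_pos: [0.5416, -0.2753, 0.0998]
ee_rot: [-0.0, 0.495, 0.869, 0.001]
wrist_force: [0.1, -0.6, 0.3]
width: 0.999
gripper_force: 0.0
t 1.45 dp [-1.1 -2.5 54.8] dr [ 0.001 -0.001  0.007]
```

View pics/a1.png

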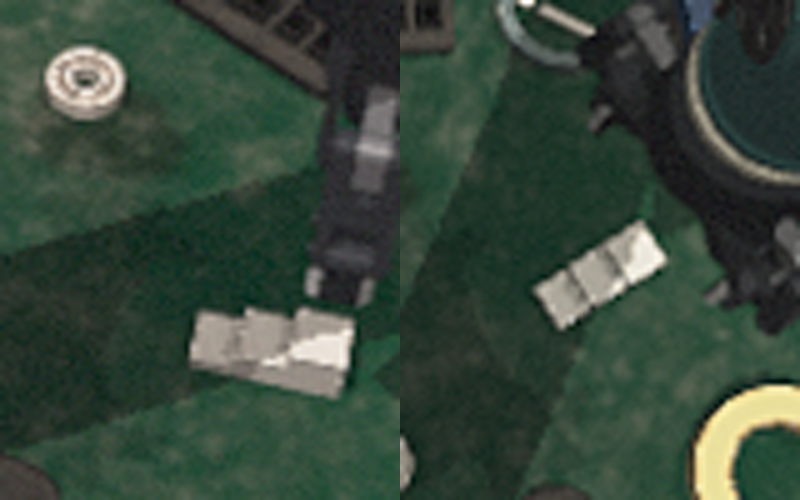

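The grey block lies clear under the open fingers, with its tall end at crop (640,250) under the gripper. Nothing stands within the finger span. I'll descend and grip.

```bash
python3 -m inch '{"dp":[[-1,-2.5,20],[-1,-2.5,40],[-1,-2.5,60],[-1,-2.5,75],[-1,-2.5,88],[-1,-2.5,97],[-1,-2.5,97],[-1,-2.5,97],[-1,-2.5,97],[-1,-2.5,97]],"dr":[[0,0,0.005],[0,0,0.005],[0,0,0.005],[0,0,0.005],[0,0,0.005],[0,0,0.005],[0,0,0.005],[0,0,0.005],[0,0,0.005],[0,0,0.005]],"jaw":[-1,-1,-1,-1,-1,-1,-1,-0.5,0,0.3]}' 60 && python3 -m inch '{"dp":[[0,0,0],[0,0,0],[0,0,0],[0,0,0],[0,0,0],[0,0,0],[0,0,0],[0,0,0],[0,0,0],[0,0,0]],"dr":[[0,0,0],[0,0,0],[0,0,0],[0,0,0],[0,0,0],[0,0,0],[0,0,0],[0,0,0],[0,0,0],[0,0,0]],"jaw":[0.5,0.7,0.9,1,1,1,1,1,1,1]}' 60
```

```text
time: 2.8
tcp_pos: [0.5387, -0.2805, 0.0038]
ee_rot: [0.0, 0.5, 0.866, 0.0]
wrist_force: [0.3, -0.3, 0.0]
width: 0.38
gripper_force: 0.0
time: 4.05
tcp_pos: [0.5391, -0.2804, 0.004]
ee_rot: [0.001, 0.5, 0.866, 0.0]
wrist_force: [-0.9, 0.9, 5.2]
width: 0.265
gripper_force: 58.8
```

```bash
python3 -m inch '{"dp":[[0,0,-20],[0,0,-60],[0,0,-100],[40,12,-120],[80,24,-120],[120,36,-120],[160,48,-120],[210,64,-120],[260,80,-120],[300,92,-120]],"dr":[[0,0,0],[0,0,0],[0,0,0.1],[0,0,0.27],[0,0,0.44],[0,0,0.61],[0,0,0.78],[0,0,0.95],[0,0,1.1],[0,0,1.2]],"jaw":[1,1,1,1,1,1,1,1,1,1]}' 60 && python3 -c "
from h import *
go(.4446,.1273,.09,-.20)"
```

```text
time: 5.3
tcp_pos: [0.4675, 0.0279, 0.124]
ee_rot: [-0.0, 0.902, 0.431, 0.0]
wrist_force: [1.0, 0.3, -0.9]
width: 0.268
gripper_force: 58.5
t 5.3 dp [ 62.9 -80.2  34.1] dr [-1.000e-03 -1.000e-03  1.092e+00]
```

```bash
python3 -m inch '{"dp":[[10,-13,5],[20,-26,10],[30,-39,15],[40,-52,20],[50,-65,25],[60,-77,30],[63,-80,34],[63,-80,34],[63,-80,34],[63,-80,34]],"dr":[[0,0,0.17],[0,0,0.34],[0,0,0.51],[0,0,0.68],[0,0,0.85],[0,0,1.0],[0,0,1.09],[0,0,1.09],[0,0,1.09],[0,0,1.09]],"jaw":[1,1,1,1,1,1,1,1,1,1]}' 60 && python3 - <<'E'
from h import *
go(.4446,.1273,.018,-.20)
s=robot.read_camera('scene');t=robot.read_camera('top')
import pickle; pickle.dump((s,t),open('v1.pkl','wb'))
cv2.imwrite('pics/a2.png',np.hstack([crop(s['frame'],170,120,80,100,5),crop(t['frame'],140,150,80,100,5)]))
E
```

```text
time: 6.55
tcp_pos: [0.4456, 0.1244, 0.0896]
ee_rot: [-0.0, 0.995, -0.098, 0.0]
wrist_force: [0.2, -1.4, -1.1]
width: 0.266
gripper_force: 58.5
t 6.55 dp [-1.5 -2.7 71.6] dr [-0.001 -0.     0.004]
```

View pics/a2.png

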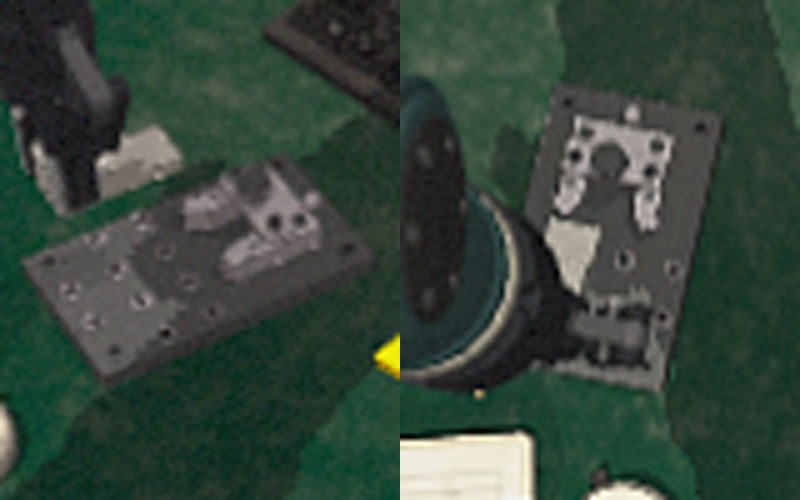

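The block is held level, with its low end towards the channel; the scene crop shows it at (150,160). I'll lower it to just above the bare plate and compare it with the rails.

```bash
python3 -m inch '{"dp":[[0,0,15],[0,0,30],[-1.5,-2.5,45],[-1.5,-2.5,60],[-1.5,-2.5,66],[-1.5,-2.5,70],[-1.5,-2.5,70],[-1.5,-2.5,70],[-1.5,-2.5,70],[-1.5,-2.5,70]],"dr":[[0,0,0],[0,0,0],[0,0,0],[0,0,0],[0,0,0],[0,0,0],[0,0,0],[0,0,0],[0,0,0],[0,0,0]],"jaw":[1,1,1,1,1,1,1,1,1,1]}' 60 && python3 - <<'E'
from h import *
go(.4446,.1273,.018,-.20)
s=robot.read_camera('scene');t=robot.read_camera('top')
import pickle; pickle.dump((s,t),open('v2.pkl','wb'))
cv2.imwrite('pics/a3.png',np.hstack([crop(s['frame'],172,140,66,60,6),crop(t['frame'],150,160,66,60,6)]))
E
```

```text
time: 7.9
tcp_pos: [0.4446, 0.1276, 0.0196]
ee_rot: [-0.0, 0.995, -0.098, 0.0]
wrist_force: [0.0, -0.6, -0.8]
width: 0.267
gripper_force: 58.6
t 7.9 dp [0.1 0.3 1.6] dr [-0.    -0.001  0.004]
```

View pics/a3.png

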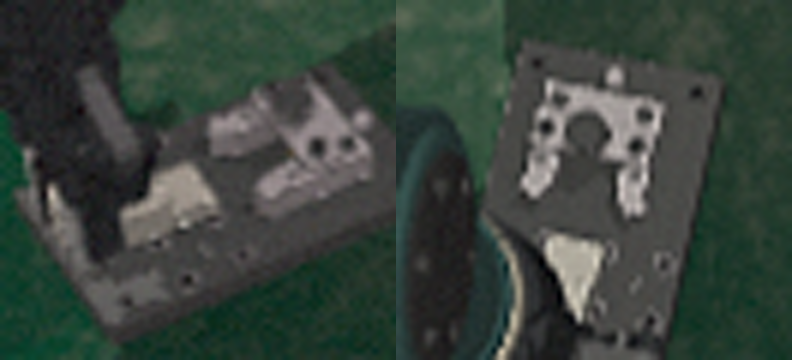

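```bash
python3 - <<'E'
from h import *
import pickle
s,t=pickle.load(open('v2.pkl','rb'))
f=lambda a,ox,oy,dx:(np.array(a,float)-[dx,0]+.5)/6-.5+[ox,oy]
LS=f([[200,163],[219,205]],172,140,0); LT=f([[543,236],[607,240]],150,160,396)
print('low corners tri',tri(s,LS,t,LT).round(4))
for nm,c,L,org,yaw in(('s',s,LS,(.5095,.1156),-.205),('t',t,LT,(.5091,.1127),-.2005)):
    q=onz(c,L,.0236)[:,:2]-org; m=np.array([[np.cos(yaw),np.sin(yaw)],[-np.sin(yaw),np.cos(yaw)]])
    print(nm,'low corners in nest',(q@m.T*1000).round(1))
# rails: bright outline, per row edges in top; convert to nest coords
for nm,c,x0,y0,w,h,org,yaw in(('t',t,168,168,30,30,(.5091,.1127),-.2005),('s',s,204,148,34,30,(.5095,.1156),-.205)):
    g=cv2.cvtColor(c['frame'],cv2.COLOR_RGB2GRAY); m=np.zeros_like(g); m[y0:y0+h,x0:x0+w]=(g[y0:y0+h,x0:x0+w]>115)
    ys,xs=np.nonzero(m); q=onz(c,np.c_[xs,ys],.025)[:,:2]-org
    M=np.array([[np.cos(yaw),np.sin(yaw)],[-np.sin(yaw),np.cos(yaw)]]); n=q@M.T*1000
    for a in range(0,40,5):
        k=n[(n[:,0]>=a)&(n[:,0]<a+5)]
        if len(k): print(nm,a,len(k),np.sort(k[:,1])[[0,1,-2,-1]].round(1), 'inner',k[k[:,1]>0,1].min().round(1) if (k[:,1]>0).any() else None,k[k[:,1]<0,1].max().round(1) if (k[:,1]<0).any() else None)
E
```

```text
low corners tri [[0.4986 0.1275 0.0228 0.0055]
 [0.4935 0.1033 0.0209 0.0027]]
s low corners in nest [[-10.9   7.7]
 [-15.5 -17.4]]
t low corners in nest [[-15.9  13.2]
 [-12.5 -13.4]]
t 0 15 [-26.  -24.1  25.1  25.7] inner 17.7 -15.6
t 5 17 [-23.  -22.4  24.4  26.3] inner 15.8 -14.4
t 10 19 [-23.7 -21.8  25.   25.6] inner 14.5 -13.3
t 15 12 [-23.2 -22.6  21.2  23.7] inner 15.7 -12.7
t 20 22 [-22.  -21.5  24.3  24.9] inner 14.4 -6.0
t 25 13 [-22.8 -20.9  18.   25.5] inner 15.5 -5.5
t 30 19 [-22.2 -21.6  24.8  27.3] inner 16.7 -6.2
t 35 27 [-23.6 -23.   23.5  25.4] inner 10.4 -0.1
s 0 10 [-25.  -23.7  21.3  24.4] inner 16.9 -16.5
s 5 12 [-23.3 -22.   21.8  23.1] inner 17.4 -14.8
s 10 12 [-22.9 -21.6  22.3  23.6] inner 14.8 -14.4
s 15 8 [-25.5 -24.2  16.6  18.4] inner 16.6 -14.0
s 20 8 [-35.2 -25.1  -1.8  23.3] inner 23.3 -1.8
s 25 9 [-19.1 -14.8  -0.1   1.2] inner 1.2 -0.1
s 30 7 [-20.  -18.7   0.4   1.7] inner 0.4 -1.4
s 35 13 [-35.3 -22.6   3.4   5.2] inner 2.1 -0.9
```

```bash
python3 -m inch '{"dp":[[0,-0.6,1],[0,-1.2,2],[0,-1.2,2.5],[0,-1.2,3],[0,-1.2,3.5],[0,-1.2,3.5],[0,-1.2,3.5],[0,-1.2,3.5],[0,-1.2,3.5],[0,-1.2,3.5]],"dr":[[0,0,0.004],[0,0,0.004],[0,0,0.004],[0,0,0.004],[0,0,0.004],[0,0,0.004],[0,0,0.004],[0,0,0.004],[0,0,0.004],[0,0,0.004]],"jaw":[1,1,1,1,1,1,1,1,1,1]}' 60
```

```text
time: 9.25
tcp_pos: [0.4446, 0.1286, 0.016]
ee_rot: [-0.0, 0.995, -0.1, -0.0]
wrist_force: [-0.5, -0.2, 5.5]
width: 0.269
gripper_force: 59.2
```

```bash
python3 -m inch '{"dp":[[3,0,-0.2],[6,0,-0.2],[9,0,-0.2],[12,0,-0.2],[15,0,-0.2],[17,0,-0.2],[19,0,-0.2],[20,0,-0.2],[20,0,-0.2],[20,0,-0.2]],"dr":[[0,0,0],[0,0,0],[0,0,0],[0,0,0],[0,0,0],[0,0,0],[0,0,0],[0,0,0],[0,0,0],[0,0,0]],"jaw":[1,1,1,1,1,1,1,1,1,1]}' 60; python3 - <<'E'
from h import *
s=robot.read_camera('scene');t=robot.read_camera('top')
import pickle; pickle.dump((s,t),open('v3.pkl','wb'))
cv2.imwrite('pics/a4.png',np.hstack([crop(s['frame'],190,142,50,50,8),crop(t['frame'],160,160,50,50,8)]))
E
```

```text
time: 10.5
tcp_pos: [0.4616, 0.1248, 0.016]
ee_rot: [0.0, 0.995, -0.1, -0.002]
wrist_force: [-4.3, -0.2, 6.7]
width: 0.266
gripper_force: 59.5
```

View pics/a4.png

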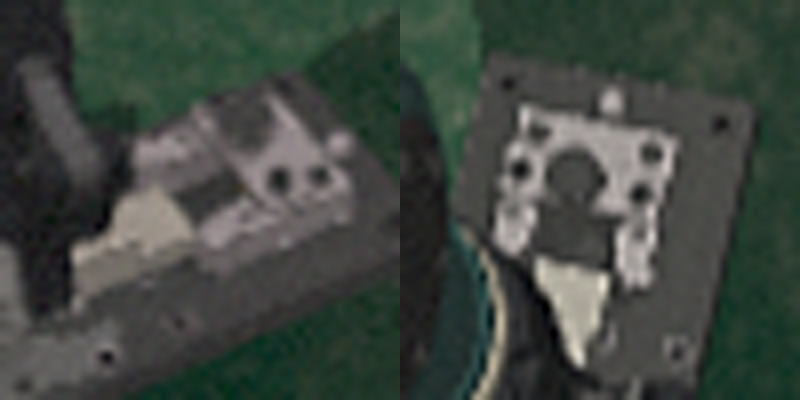

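The low end is at the mouth, about centred between the rails: block edges at top-crop 535 and 609, rail mouth at 527 and 618. I'll go on slowly and watch the side force.

```bash
python3 -m inch '{"dp":[[0,0,-0.5],[2,0,-0.8],[4,0,-0.8],[6,0,-0.8],[8,0,-0.8],[10,0,-0.8],[12,0,-0.8],[13,0,-0.8],[14,0,-0.8],[14,0,-0.8]],"dr":[[0,0,0],[0,0,0],[0,0,0],[0,0,0],[0,0,0],[0,0,0],[0,0,0],[0,0,0],[0,0,0],[0,0,0]],"jaw":[1,1,1,1,1,1,1,1,1,1]}' 60; python3 - <<'E'
from h import *
o=robot.get_obs();q=(o['tcp_pos'][:2]-[.5093,.1142]);c,s=np.cos(.2),np.sin(.2)
print('tcp nest',(q@np.array([[c,s],[-s,c]])*1000).round(1),'F nest',(o['wrist_force'][:2]@np.array([[c,s],[-s,c]])).round(1),o['wrist_force'][2],o['torque'])
E
```

```text
time: 11.85
tcp_pos: [0.478, 0.1219, 0.0168]
ee_rot: [-0.0, 0.995, -0.1, 0.0]
wrist_force: [-0.3, -0.6, -0.2]
width: 0.266
gripper_force: 58.5
tcp nest [-32.2   1.3] F nest [-0.2 -0.6] -0.24219972042551563 [-0.02064858  0.01234096  0.04067995]
```

```bash
cat > st.py <<'E'
from h import *
o=robot.get_obs();q=(o['tcp_pos'][:2]-[.5093,.1142]);c,s=np.cos(.2),np.sin(.2);M=np.array([[c,s],[-s,c]])
print('tcp nest',(q@M*1000).round(1),'F nest',(o['wrist_force'][:2]@M).round(1),o['wrist_force'][2].round(1),'T',o['torque'].round(2))
E
python3 -m inch '{"dp":[[0,0,0.4],[1,0,0.4],[2,0,0.4],[3,0,0.4],[4,0,0.4],[5,0,0.4],[6,0,0.4],[7,0,0.4],[8,0,0.4],[8,0,0.4]],"dr":[[0,0,0],[0,0,0],[0,0,0],[0,0,0],[0,0,0],[0,0,0],[0,0,0],[0,0,0],[0,0,0],[0,0,0]],"jaw":[1,1,1,1,1,1,1,1,1,1]}' 80; python3 st.py
```

```text
time: 13.1
tcp_pos: [0.4849, 0.1204, 0.0163]
ee_rot: [0.0, 0.995, -0.1, -0.001]
wrist_force: [-2.9, 0.6, -0.4]
width: 0.261
gripper_force: 82.5
tcp nest [-25.1   1.2] F nest [-3. -0.] -0.4 T [ 0.2   0.59 -0.01]
```

The pin was met about where predicted, with no side force. I'll press on.

```bash
python3 -m inch '{"dp":[[1,0,0],[2,0,0],[3,0,0],[4,0,0],[5,0,0],[6,0,0],[7,0,0],[8,0,0],[8,0,0],[8,0,0]],"dr":[[0,0,0],[0,0,0],[0,0,0],[0,0,0],[0,0,0],[0,0,0],[0,0,0],[0,0,0],[0,0,0],[0,0,0]],"jaw":[1,1,1,1,1,1,1,1,1,1]}' 80; python3 st.py
```

```text
time: 14.35
tcp_pos: [0.4925, 0.1188, 0.0163]
ee_rot: [0.0, 0.995, -0.1, -0.001]
wrist_force: [-5.7, 1.6, 1.4]
width: 0.262
gripper_force: 82.6
tcp nest [-17.3   1.2] F nest [-5.9  0.4] 1.4 T [ 0.29  1.16 -0.01]
```

```bash
python3 -m inch '{"dp":[[0.5,0,0],[1,0,0],[1.5,0,0],[2,0,0],[2.5,0,0],[3,0,0],[3,0,0],[3,0,0],[3,0,0],[3,0,0]],"dr":[[0,0,0],[0,0,0],[0,0,0],[0,0,0],[0,0,0],[0,0,0],[0,0,0],[0,0,0],[0,0,0],[0,0,0]],"jaw":[1,1,1,1,1,1,1,1,1,1]}' 80; python3 st.py
```

```text
time: 15.6
tcp_pos: [0.493, 0.1186, 0.0162]
ee_rot: [0.0, 0.995, -0.099, -0.003]
wrist_force: [-8.6, 2.9, 3.7]
width: 0.258
gripper_force: 83.1
tcp nest [-16.9   1.1] F nest [-9.   1.1] 3.7 T [0.5  1.72 0.07]
```

```bash
python3 -m inch '{"dp":[[0.5,0,0],[1,0,0],[1.5,0,0],[2,0,0],[2.5,0,0],[3,0,0],[3.5,0,0],[4,0,0],[4.5,0,0],[4.5,0,0]],"dr":[[0,0,0],[0,0,0],[0,0,0],[0,0,0],[0,0,0],[0,0,0],[0,0,0],[0,0,0],[0,0,0],[0,0,0]],"jaw":[1,1,1,1,1,1,1,1,1,1]}' 80; python3 st.py
```

```text
time: 16.85
tcp_pos: [0.493, 0.1185, 0.0162]
ee_rot: [-0.0, 0.995, -0.098, -0.008]
wrist_force: [-13.7, 3.7, 10.5]
width: 0.258
gripper_force: 83.9
tcp nest [-16.8   0.9] F nest [-14.1   0.9] 10.5 T [0.86 2.67 0.07]
```

```bash
python3 -m inch '{"dp":[[0,0,-0.2],[0.2,0,-0.4],[0.4,0,-0.6],[0.6,0,-0.8],[0.6,0,-0.8],[0.6,0,-0.8],[0.6,0,-0.8],[0.6,0,-0.8],[0.6,0,-0.8],[0.6,0,-0.8]],"dr":[[0,0,0],[0,0,0],[0,0,0],[0,0,0],[0,0,0],[0,0,0],[0,0,0],[0,0,0],[0,0,0],[0,0,0]],"jaw":[1,1,1,1,1,1,1,1,1,1]}' 80; python3 st.py;  python3 - <<'E'
from h import *
s=robot.read_camera('scene');t=robot.read_camera('top')
cv2.imwrite('pics/a5.png',np.hstack([crop(s['frame'],190,142,50,50,8),crop(t['frame'],160,160,50,50,8)]))
E
```

```text
time: 18.1
tcp_pos: [0.493, 0.1184, 0.0165]
ee_rot: [0.0, 0.995, -0.098, -0.008]
wrist_force: [-14.3, 3.5, 5.8]
width: 0.263
gripper_force: 83.3
tcp nest [-16.8   0.9] F nest [-14.7   0.6] 5.8 T [0.9  2.69 0.09]
```

View pics/a5.png

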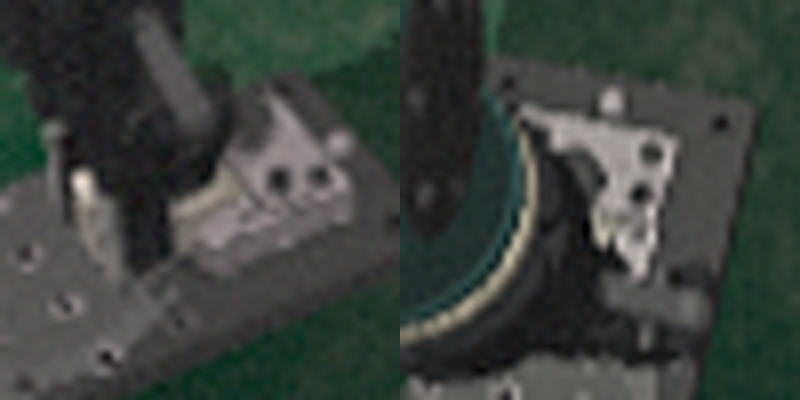

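The block sits between the rails with its low step under the strap. It stopped hard after about 10 mm of pin travel, and the push is steady at 14.7 N with almost no side force. I'm handing in.

```bash
python3 -c "
from station import robot
print(robot.sign_off())"
```

```text
the job is handed in; nothing more can be done
None
```

I handed the job in at about 18 s, with the gripper still holding the step block and pushing it against the fence with 14.7 N at the wrist; that it is fully home with the pin in is inferred from the forces and the hard stop, as the sign-off gave no verdict. I never touched or went near the bush or the bearing.

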